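# Close the drying press over a painting and weigh it down

### The arm

A 6-joint arm with a two-finger parallel gripper is mounted at the origin on the work surface. World frame = base frame: x ahead of the robot, y to its left, z up, the work surface at z = 0. Lengths are in m, angles in rad, forces in N, time in s.
With the tool pointing down it reaches from about 0.25 to 0.85 m from the base axis. Payload 12.5 kg.
Tool frame: the origin (TCP) lies at the very end of the fingers, on their centre line; the grasp point (between the pads) lies 19 mm behind it; z points along the fingers, y is the line along which they close (so a half turn about z gives the same grasp; the last joint's range is limited). The gripper opens to 93 mm and grips with 3 to 60 N. Pads are 15 mm wide; open, the fingers measure 128 mm over their backs; the gripper's body (75 mm by 188 mm) begins 65 mm behind the grasp point.
Start: joints at [1.08, 0.351, 1.652, -0, 1.139, -0.085], TCP at [0.217, 0.505, 0.219] pointing down, gripper open.
Joint ranges: [-2.75, 2.75], [-0.79, 2.1], [0.01, 2.65], [-1.57, 4.71], [0.07, 3.14], [-2.87, 2.87]. Speed limits (rad/s): [2.22, 2.22, 2.79, 3.14, 3.14, 3.14].

### API

Orientations are given as a unit quaternion [x, y, z, w].
In Python, from rig import ctrl gives the robot as it stands.
- The arm moves only by the shell command python3 -m handwheel 'ROWS'. ROWS is a JSON object of lists of equal length, an entry for each row: "translation": the shift along the tool's x, y, z as a fraction of full scale, a list of three; "rotation": the turn, a rotation vector about the tool's x, y, z as a fraction of full scale, a list of three; "gripper": the gripper command: -1 is shut, 1 is fully open, values between are in proportion. A call has 1 to 20 rows; each row shifts and turns the commanded pose from where the row before left it, along the tool's axes as they then stand; what a row does not reach is not made up. Full scale, the value 1, is 40 mm for a shift and 6 degrees for a turn. A row lasts 1/8 s, in which the tool goes at most 62.5 mm and 10.7 degrees, less where a joint would pass 70% of its speed; a pose out of reach is approached as far as the arm can. A call with a number of a shift or a turn outside -1 to 1 is refused whole. A call with a gripper value outside its range is refused whole. The fingers move at their own pace and stop on an object; the grip force is fixed at half the most. Time passes only in rows, so rows that do not move let the fingers close. It gives the time, the measured TCP pose, the force, the opening and the grip force at its end, in the units of the state.
- ctrl.observe(): the state, without advancing time (a new reading comes with each control period).
- ctrl.get_image(name): name is "scene" or "top" or "wrist"; returns a dict with "color" (480x640x3 uint8, red, green, blue), "camera_matrix" (3x3 intrinsics, pixels), "D" ([k1, k2, p1, p2, k3] as OpenCV has them; the pictures are not rectified), "R" (3x3) and "t" (3): a world point X has camera coordinates R X + t. Camera axes: x right, y down, z forward; pixel columns grow to the right and rows downward; lengths in m; the calibration is good to about 2 mm. A picture is of the moment at which its call begins. There is no depth.
- ctrl.hand_in(): hands the job in; it is judged then, once.
The state is a dict: "time_s": time; "qpos": joint angles; "qvel": joint speeds; "tau": joint torques, N m; "eef_pos": TCP position; "tcp_rot": TCP orientation; "force": force on the tool from outside, world axes, zero at the start; "torque": the same for the moment, N m; "finger_gap": opening from 0.0 (shut) to 1.0 (fully open); "grasp_force": force on a finger pad.
Only numpy, scipy, OpenCV 4.12 (cv2) and the standard library are available. Lean on these libraries where they do the work, as an engineer would, in place of code of your own. Each camera call takes 0.05 s, during which the arm holds its last target. There are 200 camera calls.

### The job

A small painting lies in the drying press on the desk. Gently lower the press's hinged cover all the way down onto its rubber stops, without slamming it; then lift the blue weight by its handle off its hanger and set it down softly, upright, in the middle of the yellow square on the closed cover, and let go. Leave the painting and the things on the desk where they are.

Things in the scene. Friction and masses are not known exactly. Their poses are not given: they have to be found in the camera images.
- press: Drying press: a fixed plywood bed 240 (x) x 250 (y) x 30 mm high with two rubber stops 10 mm high on its -x corners. Origin: centre of the bed's underside, on the desk. Its +x side carries the cover's hinge; its -x side faces roughly towards the robot.
- cover (a joint): Cover angle in rad: 0 closed and level on the stops, 1.57 upright; starts at 1.25 to 1.6; closes towards the press's -x. Light grey board, 220 mm from hinge side to free edge, 250 wide, 12 thick, 0.3 to 0.5 kg. A stiff friction hinge holds it wherever left; 2 to 6 N on the outer face near the free edge moves it. Closed, its top is 52 mm above the desk and it clears the painting by 4 mm.
- cover_hinge (a point): Middle of the cover's hinge axis (along the press's y), fixed 118 mm to +x of the press's origin and 40 mm above the desk. The cover's inner face (underside) lies in the plane through this axis; its outer face is 12 mm further out. The board reaches from 6 to 226 mm from the axis.
- cover_mark (a point): Centre of the yellow outlined square (130 mm) on the cover's outer face, 116 mm from the hinge axis, midway across the width. Turns with the cover: z points out of the outer face (up when closed), x towards the hinge, y along it. The weight's centre belongs here, within 30 mm.
- hanger: Fixed steel stand; origin at desk level under the prongs' seat. Base plate 12 mm high, x -30 to +140, y +-70 mm. Post 18 mm square at x +95, top at 206 mm. Two prongs 8 mm thick at y +-34 run from the post to -x: level seat, top 189 mm above the desk, from x -12 to +12, tips turned up to 209 mm at x -30. The handle must rise over 20 mm (better 40) to clear the tips, then move off to -x.
- weight: Blue steel block 56 (x) x 110 (y) x 24 mm, 0.6 to 0.9 kg; origin: centre of its underside. A bail handle rises from its ends (y +-50 mm); its level bar along y, 8 mm thick, has its centre line 85 mm above the origin, with a red flat-sided grip in the middle (44 mm along y, 14 thick in x, 20 high). It starts hanging by the bar across both prongs, sleeve between them, origin 108 mm above the desk.
- painting: Small yellow painting on a board, 160 x 180 x 6 mm, lying loose on the press's bed. Origin: centre of its underside. Leave in place.
- mug: White mug, radius 40, height 90 mm, loose bystander; origin at the centre of its underside. Leave in place.
- jar: Paint jar with orange label, radius 32, height 85 mm, loose bystander; origin at the centre of its underside. Leave in place.
- tape: Roll of yellow masking tape lying flat, radius 46, height 24 mm, loose bystander; origin at the centre of its underside. Leave in place.
- tube: Paint tube lying down, about 135 mm long along its x, 42 mm wide, 22 mm high, loose bystander; origin at the centre of its underside. Leave in place.

How it is judged:
On the way, in this order (a step that is already met when the one before it is completed fails the run):
1. the cover is fully closed on its stops, with the weight still on its hanger (value of joint cover below 0.035 rad and distance of weight from where it was at the start of the episode below 0.06 m), for 0.2 s.
2. the weight is lifted clear of the hanger (value of joint cover below 0.06 rad and horizontal distance between weight and hanger above 0.1 m and contact force between weight and hanger below 0.05 N), for 0.1 s.
At the end, for the whole second after the job is handed in: The cover is fully closed (within 0.035 rad), the weight stands upright (within 0.1 rad) and at rest on it with its centre within 30 mm of the middle of the yellow square, and the painting and the four desk objects are within 20 mm of where they began (value of joint cover below 0.035 rad and horizontal distance between weight and cover_mark below 0.03 m and z of weight in the frame of cover_mark between -0.005 and 0.006 m and angle between weight's own z axis and vertical below 0.1 rad and contact force between weight and press above 3 N and linear speed of weight below 0.02 m/s and distance of each of painting, mug, jar, tape, tube from where it was at the start of the episode below 0.02 m); the robot touches nothing.
It fails at once if the cover slams: it turns faster than 1.2 rad/s in the last 0.5 rad before closing (value of joint cover below 0.5 rad and velocity of joint cover below -1.2 rad/s).
It fails at once if the weight is dropped: it moves faster than 0.5 m/s with no finger on it (linear speed of weight above 0.5 m/s and contact force between the fingers and weight below 0.05 N).
It fails at once if the painting or a desk object is shifted more than 20 mm (distance of any of painting, mug, jar, tape, tube from where it was at the start of the episode above 0.02 m).
It also fails if it takes over 72 s, if anything falls off the work surface, if the arm or the gripper's body presses on something with over 40 N, if the wrist force passes 120 N, or if a joint passes its speed limit or range.

## Working session

There is one attempt and no reset: what is moved stays moved. The work goes in short steps, Python scripts to look and compute and a shell command to move; the robot and the scene stay as the last step left them, time stands still between calls to the robot, and variables do not carry over. Pictures are saved under pics/ and viewed, at most 10 in all, crops included, and the job is handed in when it is done.

```bash
mkdir -p pics; cat > h.py <<'E'
from rig import ctrl
import cv2, numpy as np
from scipy.spatial.transform import Rotation as Ro
def grab(n,f=None):
    im=ctrl.get_image(n)
    if f: cv2.imwrite('pics/'+f,cv2.cvtColor(im['color'],cv2.COLOR_RGB2BGR))
    return im
def ray(im,uv):
    p=cv2.undistortPoints(np.array([[uv]],float),im['camera_matrix'],im['D'])[0,0]
    R=np.array(im['R']);t=np.array(im['t'])
    d=R.T@np.array([p[0],p[1],1]); return -R.T@t,d
def onz(im,uv,z):
    c,d=ray(im,uv); return c+d*(z-c[2])/d[2]
def tri(ims,uvs):
    A=np.zeros((3,3));b=np.zeros(3)
    for im,uv in zip(ims,uvs):
        c,d=ray(im,uv);d=d/np.linalg.norm(d);P=np.eye(3)-np.outer(d,d);A+=P;b+=P@c
    return np.linalg.solve(A,b)
def proj(im,X):
    return cv2.projectPoints(np.array(X,float).reshape(-1,3),cv2.Rodrigues(np.array(im['R']))[0],np.array(im['t'],float),im['camera_matrix'],np.array(im['D']))[0][:,0]
E
python3 - <<'E'
from h import *
for n in('scene','top'):
    im=grab(n,n+'0.png'); print(n,(-np.array(im['R']).T@im['t']).round(3),im['camera_matrix'][0,0])
print(ctrl.observe())
E
```

```text
scene [1.074 0.274 0.59 ] 508.2084940346451
top [0.516 0.011 1.203] 596.3854301042104
{'time_s': 0.1, 'qpos': array([ 1.08041669e+00,  3.51187269e-01,  1.65234089e+00, -1.07003531e-05,
        1.13913610e+00, -8.45950058e-02]), 'qvel': array([-0.0006363 , -0.00022307, -0.00358184, -0.00075444, -0.00169358,
       -0.00111639]), 'tau': array([ 1.13066057e-03, -4.98041153e+01, -2.85697478e+01,  7.00636231e-02,
        2.40064203e-02, -9.83371251e-05]), 'eef_pos': array([0.21693571, 0.50506969, 0.21815988]), 'tcp_rot': array([ 2.01500933e-01,  9.79488176e-01, -5.15188648e-04, -1.47264019e-04]), 'force': array([-0.28647955,  0.23141521,  0.34838174]), 'torque': array([-0.03276349,  0.03481834,  0.00712367]), 'grasp_force': 0.0, 'finger_gap': 0.9983892135049267}
```

View pics/scene0.png

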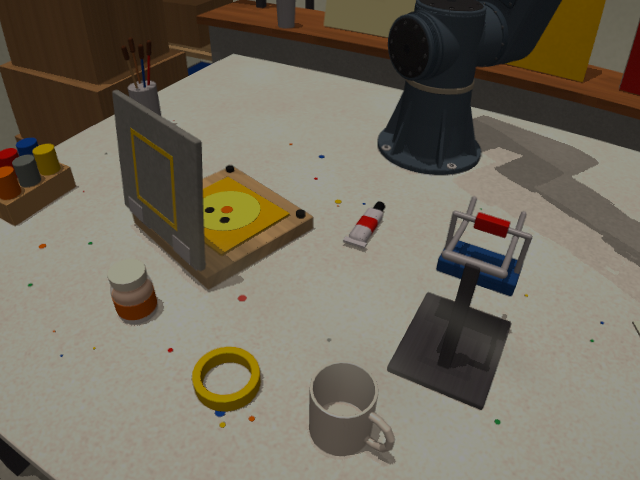

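View pics/top0.png

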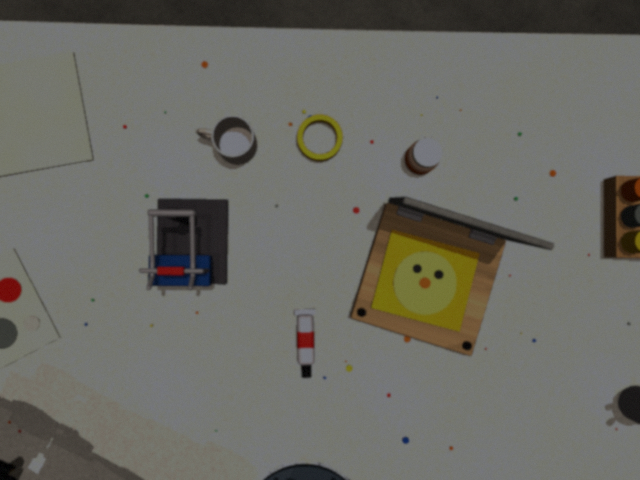

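The scene view shows the open cover with outer-face corners at about (115,93) and (200,150), and the weight's red grip at (491,224). In the top view the stops are at (361,312) and (467,345), the cover's top edge runs from (392,200) to (552,245), the grip is at (171,271), and the base plate spans (158,199) to (227,283).

```bash
python3 - <<'E'
from h import *
s=grab('scene');t=grab('top')
def red(im,box):
    h=cv2.cvtColor(im['color'],cv2.COLOR_RGB2HSV);m=(((h[...,0]<8)|(h[...,0]>172))&(h[...,1]>170)&(h[...,2]>60)).astype(np.uint8)
    x0,y0,x1,y1=box;k=np.zeros_like(m);k[y0:y1,x0:x1]=m[y0:y1,x0:x1]
    p=np.argwhere(k)[:,::-1].astype(np.float32);return p.mean(0),cv2.minAreaRect(p)
a,ra=red(s,(465,205,520,245));b,rb=red(t,(140,255,200,285))
print('grip',a,ra,b,rb,tri([s,t],[a,b]).round(4),onz(t,b,.202).round(4))
# press by stops and bed corners
st=[onz(t,p,.04) for p in((361,312),(467,345))];print('stops',np.round(st,4))
c=np.array([onz(t,p,.03) for p in((351,318),(471,354),(505,237),(385,203))]);print('bed',c.round(4),c.mean(0).round(4),np.linalg.norm(np.diff(c,axis=0),axis=1).round(3))
x=(c[2]+c[3]-c[0]-c[1]);yaw=np.arctan2(x[1],x[0]);print('yaw',yaw)
pl=np.array([onz(t,p,.012) for p in((158,199),(227,199),(227,283),(158,283))]);print('plate',pl.round(4))
# cover yellow square in scene
h=cv2.cvtColor(s['color'],cv2.COLOR_RGB2HSV);m=((h[...,0]>18)&(h[...,0]<32)&(h[...,1]>120)).astype(np.uint8)
k=np.zeros_like(m);k[120:235,120:178]=m[120:235,120:178]
cs,_=cv2.findContours(k,0,1);q=max(cs,key=cv2.contourArea);print('sq',cv2.boundingRect(q),cv2.approxPolyDP(q,6,True)[:,0].tolist())
o=np.array([*c.mean(0)[:2],0]);ex=np.array([np.cos(yaw),np.sin(yaw),0]);ey=np.array([-ex[1],ex[0],0]);ez=np.array([0,0,1.])
for th in(1.25,1.3,1.35,1.4,1.45,1.5,1.55,1.6):
    r=-ex*np.cos(th)+ez*np.sin(th);n=ex*np.sin(th)+ez*np.cos(th)
    hg=o+.118*ex+.04*ez
    P=[hg+n*.012+r*(.116+dr)+ey*dy for dr in(-.065,.065) for dy in(-.065,.065)]+[hg+r*.226+n*.012+ey*d for d in(-.125,.125)]
    print(th,proj(s,P).round(0).astype(int).tolist(),proj(t,P[4:]).round().astype(int).tolist())
for n,p in dict(tube0=(306,312),tube1=(306,375)).items():print(n,onz(t,p,.02).round(3))
E
```

```text
grip [491.11133 224.48795] ((491.13763427734375, 224.54129028320312), (33.52392578125, 16.28304672241211), 16.699241638183594) [170.1884  270.47827] ((170.0, 270.5), (7.0, 26.0), 90.0) [0.5041 0.231  0.1923] [0.5039 0.2306 0.202 ]
stops [[ 0.4259 -0.1048  0.04  ]
 [ 0.3645 -0.3122  0.04  ]]
bed [[ 0.4132 -0.0863  0.03  ]
 [ 0.3458 -0.3229  0.03  ]
 [ 0.5767 -0.3897  0.03  ]
 [ 0.6406 -0.1511  0.03  ]] [ 0.4941 -0.2375  0.03  ] [0.246 0.24  0.247]
yaw -0.27979233225523864
plate [[0.6432 0.2994 0.012 ]
 [0.6454 0.1629 0.012 ]
 [0.4781 0.1597 0.012 ]
 [0.4764 0.2956 0.012 ]]
sq (130, 127, 48, 104) [[130, 127], [137, 197], [177, 230], [172, 156]]
1.25 [[143, 195], [184, 228], [151, 123], [196, 151], [136, 86], [225, 136]] [[544, 269], [393, 223]]
1.3 [[142, 196], [183, 229], [146, 124], [191, 152], [130, 87], [219, 137]] [[546, 262], [396, 216]]
1.35 [[140, 196], [182, 230], [141, 125], [185, 153], [124, 88], [212, 138]] [[549, 255], [398, 210]]
1.4 [[139, 197], [180, 231], [136, 126], [180, 155], [118, 89], [205, 140]] [[551, 249], [400, 203]]
1.45 [[138, 198], [179, 231], [131, 127], [175, 157], [111, 90], [198, 142]] [[553, 242], [402, 196]]
1.5 [[137, 198], [177, 232], [126, 129], [169, 159], [105, 92], [190, 145]] [[556, 235], [404, 189]]
1.55 [[135, 199], [176, 233], [121, 131], [164, 161], [99, 94], [183, 148]] [[557, 228], [406, 182]]
1.6 [[134, 200], [175, 234], [116, 134], [158, 164], [92, 97], [176, 151]] [[559, 221], [408, 176]]
tube0 [0.423 0.002 0.02 ]
tube1 [0.3  0.   0.02]
```

```bash
cat >> h.py <<'E'
def go(P,yaw=None,p0=None,yaw0=None):
    """tool-axis shift (units of 40 mm) and z turn (units of 6 deg) to world point P, tool-y heading yaw (deg); shift applies in present axes"""
    o=ctrl.observe();R=Ro.from_quat(o['tcp_rot']).as_matrix();p=np.array(o['eef_pos'] if p0 is None else p0)
    y=np.degrees(np.arctan2(R[1,1],R[0,1]))
    print('p',p.round(4),'yaw',y.round(1),'tilt',np.degrees(np.arccos(-R[2,2])).round(2),'t',o['time_s'],'F',o['force'].round(1))
    print('shift',(R.T@(np.array(P)-p)/.04).round(2),'turnz',None if yaw is None else round(-(((yaw-y+90)%180)-90)/6,2))
E
python3 -c "
from h import *
go((.217,.505,.37),74); go((.651,-.282,.37),p0=(.217,.505,.37))"
```

```text
p [0.217  0.5052 0.2183] yaw 66.7 tilt 0.04 t 0.2 F [ 0.2 -0.3 -0.1]
shift [-0.   -0.01 -3.79] turnz -1.21
p [0.217 0.505 0.37 ] yaw 66.7 tilt 0.04 t 0.2 F [ 0.2 -0.3 -0.1]
shift [-1.774e+01 -1.379e+01  1.000e-02] turnz None
```

```bash
python3 -m handwheel '{"translation":[[0,0,-0.95],[0,0,-0.95],[0,0,-0.95],[0,0,-0.95],[-0.8,-0.62,0],[-0.8,-0.62,0],[-0.8,-0.62,0],[-0.8,-0.62,0],[-0.8,-0.62,0],[-0.8,-0.62,0],[-0.8,-0.62,0],[-0.8,-0.62,0],[-0.8,-0.62,0],[-0.8,-0.62,0],[-0.8,-0.62,0],[-0.8,-0.62,0],[-0.8,-0.62,0],[-0.8,-0.62,0],[-0.8,-0.62,0],[-0.8,-0.62,0]],"rotation":[[0,0,0],[0,0,0],[0,0,0],[0,0,0],[0,0,0],[0,0,0],[0,0,0],[0,0,0],[0,0,0],[0,0,0],[0,0,0],[0,0,0],[0,0,0],[0,0,0],[0,0,0],[0,0,0],[0,0,0],[0,0,0],[0,0,0],[0,0,0]],"gripper":[-1,-1,-1,-1,-1,-1,-1,-1,-1,-1,-1,-1,-1,-1,-1,-1,-1,-1,-1,-1]}'
python3 -m handwheel '{"translation":[[-0.8,-0.62,0],[-0.8,-0.62,0],[-0.8,-0.62,0],[-0.8,-0.62,0],[-0.8,-0.62,0],[-0.8,-0.62,0],[0,0,0],[0,0,0],[0,0,0]],"rotation":[[0,0,0],[0,0,0],[0,0,0],[0,0,0],[0,0,0],[0,0,0],[0,0,-0.6],[0,0,-0.6],[0,0,0]],"gripper":[-1,-1,-1,-1,-1,-1,-1,-1,-1]}'
python3 -c "
from h import *
go((.651,-.282,.23),74)"
```

```text
time_s: 2.7
eef_pos: [0.5313, -0.0626, 0.3705]
tcp_rot: [0.202, 0.979, 0.0, -0.0]
force: [1.1, 0.0, -0.2]
finger_gap: 0.0
grasp_force: 0.0
time_s: 3.82
eef_pos: [0.6485, -0.2739, 0.3702]
tcp_rot: [0.14, 0.99, 0.0, -0.0]
force: [0.1, -0.6, 0.3]
finger_gap: 0.007
grasp_force: 0.0
p [ 0.6485 -0.2739  0.3702] yaw 73.9 tilt 0.04 t 3.825 F [ 0.1 -0.6  0.3]
shift [-0.12 -0.18  3.51] turnz -0.01
```

```bash
python3 -m handwheel '{"translation":[[0,-0.05,0.9],[0,-0.05,0.9],[0,-0.05,0.9],[0,0,0.8],[0,0,0],[0.3,0,0],[0.3,0,0],[0.25,0,0],[0.2,0,0],[0.24,0,0.04],[0.24,0,0.04],[0.24,0,0.04],[0.24,0,0.04],[0.24,0,0.04],[0.21,0,0.09],[0.21,0,0.09],[0.21,0,0.09],[0.21,0,0.1]],"rotation":[[0,0,0],[0,0,0],[0,0,0],[0,0,0],[0,0,0],[0,0,0],[0,0,0],[0,0,0],[0,0,0],[0,0,0],[0,0,0],[0,0,0],[0,0,0],[0,0,0],[0,0,0],[0,0,0],[0,0,0],[0,0,0]],"gripper":[-1,-1,-1,-1,-1,-1,-1,-1,-1,-1,-1,-1,-1,-1,-1,-1,-1,-1]}'
python3 -c "
from h import *
grab('scene','s1.png')
go((.6075-.080*.961,-.270+.080*.276,.202))"
```

```text
time_s: 6.08
eef_pos: [0.5276, -0.2452, 0.2075]
tcp_rot: [0.14, 0.99, 0.0, -0.0]
force: [4.2, 0.6, 1.0]
finger_gap: 0.007
grasp_force: 1.3
p [ 0.5266 -0.2449  0.2069] yaw 73.9 tilt 0.09 t 6.125 F [1.9 0.4 0.4]
shift [-0.12 -0.04  0.12] turnz None
```

View pics/s1.png

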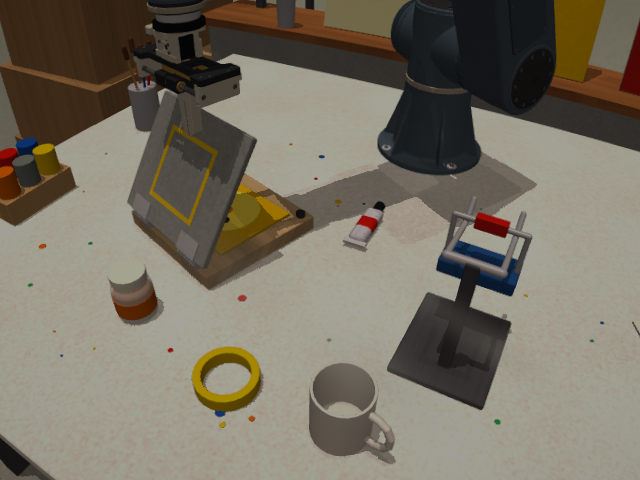

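The scene shows the fingertips on the outer face just above the yellow square, at about (188,125), and the cover at roughly 1 rad. I'll continue the arc.

```bash
python3 -m handwheel '{"translation":[[0.15,0,0.15],[0.15,0,0.15],[0.17,0,0.15],[0.17,0,0.15],[0.16,0,0.17],[0.16,0,0.17],[0.16,0,0.17],[0.15,0,0.17],[0.12,0,0.2],[0.12,0,0.2],[0.12,0,0.2],[0.12,0,0.2],[0.08,0,0.21],[0.08,0,0.21],[0.08,0,0.21],[0.08,0,0.21],[0.04,0,0.21],[0.04,0,0.2]],"rotation":[[0,0,0],[0,0,0],[0,0,0],[0,0,0],[0,0,0],[0,0,0],[0,0,0],[0,0,0],[0,0,0],[0,0,0],[0,0,0],[0,0,0],[0,0,0],[0,0,0],[0,0,0],[0,0,0],[0,0,0],[0,0,0]],"gripper":[-1,-1,-1,-1,-1,-1,-1,-1,-1,-1,-1,-1,-1,-1,-1,-1,-1,-1]}'
python3 -c "
from h import *
go((.6075-.175*.961,-.270+.175*.276,.051))"
```

```text
time_s: 8.38
eef_pos: [0.4452, -0.2216, 0.074]
tcp_rot: [0.14, 0.99, 0.0, -0.0]
force: [-0.6, -0.6, 0.7]
finger_gap: 0.007
grasp_force: 0.7
p [ 0.4452 -0.2216  0.074 ] yaw 74.0 tilt 0.03 t 8.375 F [-0.6 -0.6  0.7]
shift [ 0.14 -0.04  0.58] turnz None
```

```bash
python3 -m handwheel '{"translation":[[0.04,0,0.15],[0.04,0,0.15],[0.03,0,0.12],[0,0,0.08],[0,0,0.05],[0,0,0]],"rotation":[[0,0,0],[0,0,0],[0,0,0],[0,0,0],[0,0,0],[0,0,0]],"gripper":[-1,-1,-1,-1,-1,-1]}'
python3 -c "
from h import *
im=grab('scene','s2.png')
go((.6075-.175*.961,-.270+.175*.276,.051))"
```

```text
time_s: 9.12
eef_pos: [0.4412, -0.2204, 0.0525]
tcp_rot: [0.14, 0.99, 0.0, -0.0]
force: [-0.5, 0.2, 0.2]
finger_gap: 0.006
grasp_force: 0.0
p [ 0.4412 -0.2204  0.0526] yaw 73.9 tilt 0.0 t 9.175 F [-0.6 -0.3  0.4]
shift [ 0.04 -0.04  0.04] turnz None
```

View pics/s2.png

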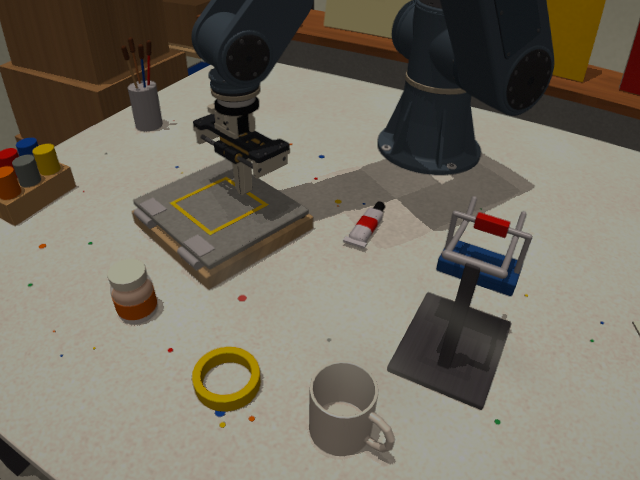

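The cover is nearly level, with the fingertip at about (243,190). I'll press on until the stops push back.

```bash
python3 -m handwheel '{"translation":[[0,0,0.04],[0,0,0.04],[0,0,0.04],[0,0,0]],"rotation":[[0,0,0],[0,0,0],[0,0,0],[0,0,0]],"gripper":[-1,-1,-1,-1]}'
```

```text
time_s: 9.68
eef_pos: [0.4415, -0.2206, 0.0518]
tcp_rot: [0.139, 0.99, -0.0, 0.0]
force: [-18.3, 9.2, 64.4]
finger_gap: 0.005
grasp_force: 32.6
```

```bash
python3 -m handwheel '{"translation":[[0,0,-0.1],[0,0,-0.3],[0,0,-0.8],[0,0,-0.9],[0,0,-0.9],[0,0,-0.9],[0,0,-0.9],[0,0,-0.9],[0,0,-0.9],[0,0,0]],"rotation":[[0,0,0],[0,0,0],[0,0,0],[0,0,0],[0,0,0],[0,0,0],[0,0,0],[0,0,0],[0,0,0],[0,0,0]],"gripper":[-1,-1,-1,-1,-1,-1,-1,-1,-1,-1]}'
python3 -c "
from h import *
go((.504,.2305,.33),1)"
```

```text
time_s: 10.92
eef_pos: [0.4419, -0.2209, 0.3144]
tcp_rot: [0.14, 0.99, -0.001, 0.002]
force: [-0.2, 0.5, -0.4]
finger_gap: 0.002
grasp_force: 0.0
p [ 0.4419 -0.2209  0.3144] yaw 74.0 tilt 0.26 t 10.925 F [-0.2  0.5 -0.4]
shift [ 1.63 11.27 -0.41] turnz 12.16
```

```bash
python3 -m handwheel '{"translation":[[0.13,0.94,-0.03],[0.13,0.94,-0.03],[0.13,0.94,-0.03],[0.13,0.94,-0.03],[0.13,0.94,-0.03],[0.13,0.94,-0.03],[0.14,0.94,-0.04],[0.14,0.94,-0.04],[0.14,0.94,-0.04],[0.14,0.94,-0.04],[0.14,0.94,-0.04],[0.14,0.93,-0.04]],"rotation":[[0,0,0],[0,0,0],[0,0,0],[0,0,0],[0,0,0],[0,0,0],[0,0,0],[0,0,0],[0,0,0],[0,0,0],[0,0,0],[0,0,0]],"gripper":[0,0,0,0,0,0,0,0,0,0,0,0]}'
python3 -m handwheel '{"translation":[[0,0,0],[0,0,0],[0,0,0],[0,0,0],[0,0,0],[0,0,0],[0,0,0],[0,0,0],[0,0,0],[0,0,0],[0,0,0],[0,0,0],[0,0,0],[0,0,0]],"rotation":[[0,0,0.94],[0,0,0.94],[0,0,0.94],[0,0,0.94],[0,0,0.94],[0,0,0.94],[0,0,0.94],[0,0,0.94],[0,0,0.94],[0,0,0.94],[0,0,0.94],[0,0,0.94],[0,0,0.88],[0,0,0]],"gripper":[0,0,0,0,0,0,0,0,0,0,0,0,0,0]}'
python3 - <<'E'
from h import *
w=grab('wrist','w1.png');t=grab('top');s=grab('scene')
h=cv2.cvtColor(w['color'],cv2.COLOR_RGB2HSV);m=((h[...,0]<8)|(h[...,0]>172))&(h[...,1]>170)&(h[...,2]>50)
n,l,st,ce=cv2.connectedComponentsWithStats(m.astype(np.uint8));k=1+st[1:,4].argmax();p=np.argwhere(l==k)[:,::-1].astype(np.float32)
r=cv2.minAreaRect(p);b=cv2.boxPoints(r);print('red',r);print('grip centre',onz(w,r[0],.203).round(4));print(np.array([onz(w,q,.203) for q in b]).round(4))
h=cv2.cvtColor(t['color'],cv2.COLOR_RGB2HSV);m=((h[...,0]>18)&(h[...,0]<35)&(h[...,1]>110)).astype(np.uint8);k=np.zeros_like(m);k[190:360,345:520]=m[190:360,345:520]
p=np.argwhere(k)[:,::-1].astype(np.float32);r=cv2.minAreaRect(p);b=cv2.boxPoints(r);print('mark',r,onz(t,r[0],.052).round(4));print(np.array([onz(t,q,.052) for q in b]).round(4))
h=cv2.cvtColor(s['color'],cv2.COLOR_RGB2HSV)
go((.504,.2305,.28),1)
E
```

```text
time_s: 12.42
eef_pos: [0.5032, 0.2318, 0.3276]
tcp_rot: [0.14, 0.99, -0.0, -0.001]
force: [-0.1, -1.3, 0.1]
finger_gap: 0.496
grasp_force: 0.0
time_s: 14.18
eef_pos: [0.5033, 0.2306, 0.3277]
tcp_rot: [0.701, 0.713, -0.001, -0.0]
force: [0.0, -1.2, 0.4]
finger_gap: 0.502
grasp_force: 0.0
red ((319.5, 224.0), (34.0, 15.0), 90.0)
grip centre [0.5049 0.2389 0.203 ]
[[0.4986 0.2527 0.203 ]
 [0.5106 0.2529 0.203 ]
 [0.5113 0.2249 0.203 ]
 [0.499  0.2246 0.203 ]]
mark ((431.4146423339844, 278.0956726074219), (67.943359375, 67.87970733642578), 17.281497955322266) [ 0.4939 -0.2394  0.052 ]
[[ 0.4498 -0.1573  0.052 ]
 [ 0.5756 -0.1954  0.052 ]
 [ 0.5382 -0.3218  0.052 ]
 [ 0.4126 -0.2831  0.052 ]]
p [0.5034 0.2306 0.3282] yaw 1.1 tilt 0.04 t 14.325 F [-0.4 -0.5  0.4]
shift [-0.    0.01  1.2 ] turnz 0.02
```

View pics/w1.png

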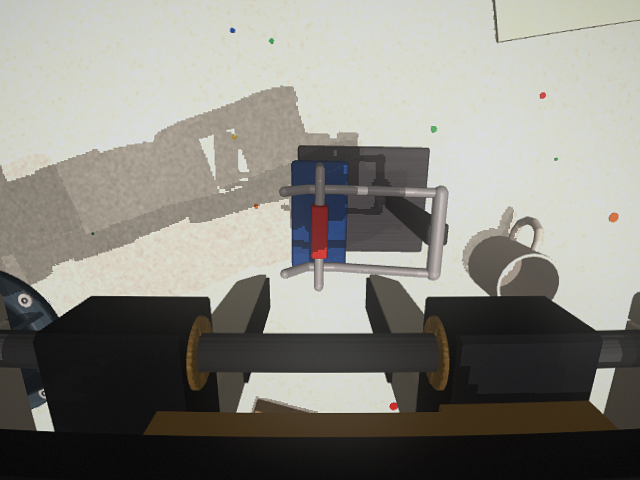

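The wrist view shows the red grip at about (319,232), between the prongs at rows 190 and 270 and centred between the fingers. I'll descend and grip.

```bash
python3 -m handwheel '{"translation":[[0.03,0.04,0.7],[0,0,0.7],[0,0,0.7],[0,0,0.7],[0,0,0.5],[0,0,0.5],[0,0,0],[0,0,0],[0,0,0],[0,0,0],[0,0,0],[0,0,0],[0,0,0]],"rotation":[[0,0,0],[0,0,0],[0,0,0],[0,0,0],[0,0,0],[0,0,0],[0,0,0],[0,0,0],[0,0,0],[0,0,0],[0,0,0],[0,0,0],[0,0,0]],"gripper":[0,0,0,0,0,0,0,-1,-1,-1,-1,-1,-1]}'
```

```text
time_s: 15.95
eef_pos: [0.5053, 0.232, 0.1769]
tcp_rot: [0.701, 0.713, 0.0, 0.0]
force: [-1.5, 0.0, 4.3]
finger_gap: 0.148
grasp_force: 30.0
```

```bash
python3 -m handwheel '{"translation":[[0,0,-0.1],[0,0,-0.2],[0,0,-0.3],[0,0,-0.3],[0,0,-0.3],[0,0,-0.3],[0,0,0],[0,0,0]],"rotation":[[0,0,0],[0,0,0],[0,0,0],[0,0,0],[0,0,0],[0,0,0],[0,0,0],[0,0,0]],"gripper":[-1,-1,-1,-1,-1,-1,-1,-1]}'
python3 -c "
from h import *
grab('scene','s3.png')
go((.35,.232,.24),1);go((.494,-.239,.24),p0=(.345,.232,.24))"
```

```text
time_s: 16.95
eef_pos: [0.5045, 0.2312, 0.2349]
tcp_rot: [0.701, 0.713, -0.002, -0.0]
force: [3.8, -1.7, -25.6]
finger_gap: 0.149
grasp_force: 29.9
p [0.5045 0.2312 0.235 ] yaw 1.0 tilt 0.19 t 17.0 F [  5.6  -1.5 -25.7]
shift [ 0.09 -3.86 -0.12] turnz -0.0
p [0.345 0.232 0.24 ] yaw 1.0 tilt 0.19 t 17.0 F [  5.6  -1.5 -25.7]
shift [-1.184e+01  3.520e+00  1.000e-02] turnz None
```

View pics/s3.png

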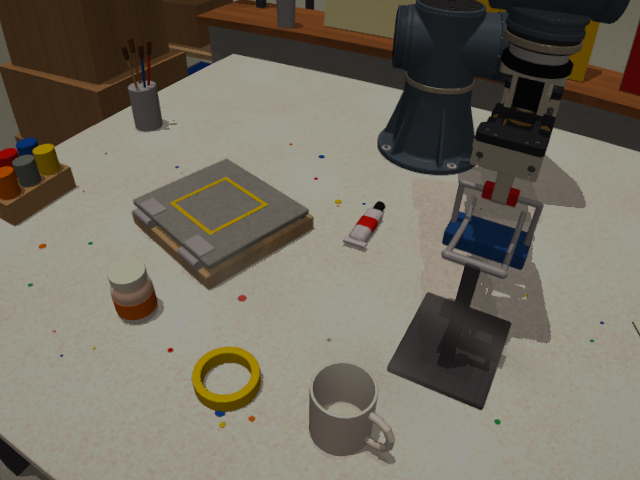

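The view shows the weight risen by about 29 px, but 26 N of pull is more than its weight. The block is up against the undersides of the prongs, which leave only 49 mm of room, and I lifted 58 mm. I'll lower about 14 mm and recheck the force.

```bash
python3 -m handwheel '{"translation":[[0,0,0.15],[0,0,0.15],[0,0,0.1],[0,0,0],[0,0,0]],"rotation":[[0,0,0],[0,0,0],[0,0,0],[0,0,0],[0,0,0]],"gripper":[-1,-1,-1,-1,-1]}'
python3 - <<'E'
from h import *
im=grab('scene');c=im['color'][160:310,400:580]
cv2.imwrite('pics/s4.png',cv2.cvtColor(cv2.resize(c,None,fx=4,fy=4,interpolation=cv2.INTER_CUBIC),cv2.COLOR_RGB2BGR))
E
```

```text
time_s: 17.62
eef_pos: [0.5053, 0.232, 0.2209]
tcp_rot: [0.701, 0.713, 0.0, 0.0]
force: [-0.0, -0.1, -8.1]
finger_gap: 0.148
grasp_force: 29.9
```

View pics/s4.png

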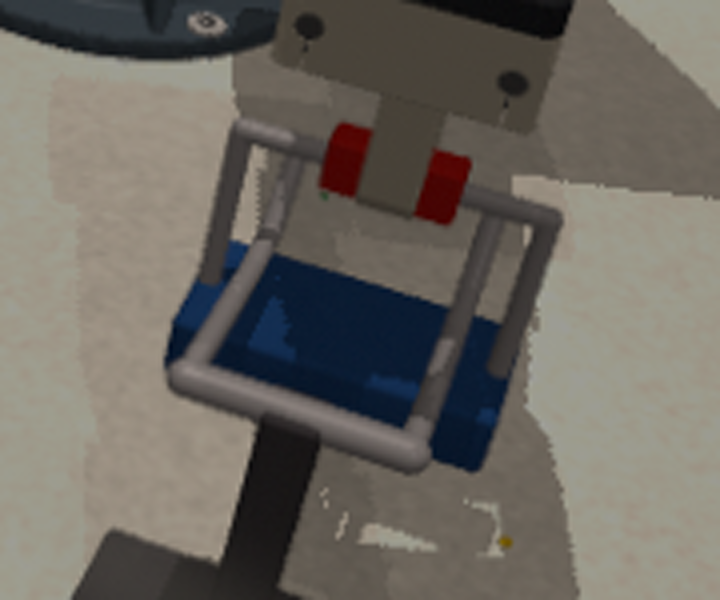

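The crop shows the weight hanging level in the grip. The fingertips are now at the grip's bottom edge, so it slipped about 7 mm, and it clears both the prongs and the tips. The load is 8.1 N, so it hangs free and I'll move off towards -x.

```bash
python3 -m handwheel '{"translation":[[0,-0.15,0],[0,-0.3,0],[0,-0.4,0],[0,-0.5,0],[0,-0.5,0],[0,-0.5,0],[0,-0.5,0],[0,-0.4,0],[0,-0.3,0],[0,-0.15,0],[0,0,0]],"rotation":[[0,0,0],[0,0,0],[0,0,0],[0,0,0],[0,0,0],[0,0,0],[0,0,0],[0,0,0],[0,0,0],[0,0,0],[0,0,0]],"gripper":[-1,-1,-1,-1,-1,-1,-1,-1,-1,-1,-1]}'
python3 -c "
from h import *
go((.494,-.2395,.225),-16)"
```

```text
time_s: 19.05
eef_pos: [0.3572, 0.2294, 0.2208]
tcp_rot: [0.701, 0.713, 0.0, 0.0]
force: [0.4, 0.0, -7.7]
finger_gap: 0.15
grasp_force: 29.9
p [0.3572 0.2294 0.2208] yaw 1.0 tilt 0.03 t 19.05 F [ 0.4  0.  -7.7]
shift [-11.78   3.22  -0.11] turnz 2.83
```

```bash
python3 -m handwheel '{"translation":[[-0.3,0.08,0],[-0.5,0.14,0],[-0.65,0.178,0],[-0.65,0.178,0],[-0.65,0.178,0],[-0.65,0.178,0],[-0.65,0.178,0],[-0.65,0.178,0],[-0.65,0.178,0],[-0.65,0.178,0],[-0.65,0.178,0],[-0.65,0.178,0],[-0.65,0.178,0],[-0.65,0.178,0],[-0.65,0.178,0],[-0.65,0.178,0],[-0.65,0.178,0],[-0.65,0.178,0],[-0.4,0.1,0],[-0.2,0.05,0]],"rotation":[[0,0,0],[0,0,0],[0,0,0],[0,0,0],[0,0,0],[0,0,0],[0,0,0],[0,0,0],[0,0,0],[0,0,0],[0,0,0],[0,0,0],[0,0,0],[0,0,0],[0,0,0],[0,0,0],[0,0,0],[0,0,0],[0,0,0],[0,0,0]],"gripper":[-1,-1,-1,-1,-1,-1,-1,-1,-1,-1,-1,-1,-1,-1,-1,-1,-1,-1,-1,-1]}'
python3 -m handwheel '{"translation":[[0,0,0],[0,0,0],[0,0,0],[0,0,0],[0,0,0],[0,0,0.4],[0,0,0.5],[0,0,0.5],[0,0,0.3],[0,0,0]],"rotation":[[0,0,0.5],[0,0,0.7],[0,0,0.7],[0,0,0.6],[0,0,0.3],[0,0,0],[0,0,0],[0,0,0],[0,0,0],[0,0,0]],"gripper":[-1,-1,-1,-1,-1,-1,-1,-1,-1,-1]}'
python3 - <<'E'
from h import *
go((.494,-.2395,.14),-16)
s=grab('scene','s5.png')
E
```

```text
time_s: 21.55
eef_pos: [0.4939, -0.2413, 0.2203]
tcp_rot: [0.701, 0.713, -0.0, -0.0]
force: [-0.5, -1.4, -8.1]
finger_gap: 0.145
grasp_force: 30.0
time_s: 22.8
eef_pos: [0.4936, -0.24, 0.1516]
tcp_rot: [0.797, 0.603, -0.0, -0.001]
force: [-1.3, 0.0, -6.8]
finger_gap: 0.149
grasp_force: 30.0
p [ 0.4936 -0.24    0.1516] yaw -15.8 tilt 0.12 t 22.8 F [-1.3  0.  -6.8]
shift [0.02 0.01 0.29] turnz 0.04
```

View pics/s5.png

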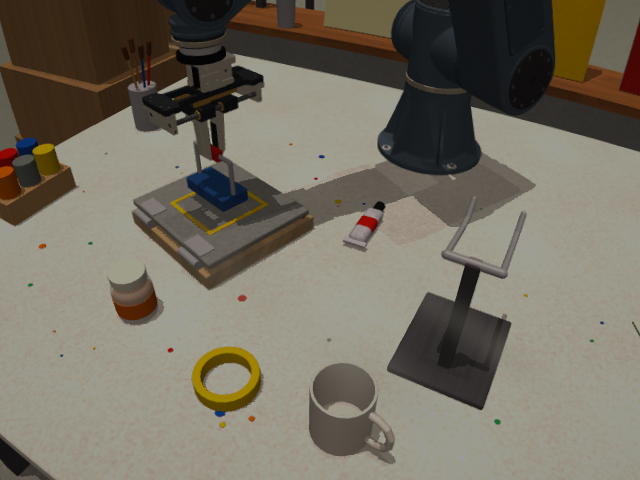

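The scene shows the weight hanging over the yellow square, with the block at about (217,188) and roughly 24 mm still to go.

```bash
python3 -m handwheel '{"translation":[[0,0,0.15],[0,0,0.15],[0,0,0.1],[0,0,0.05],[0,0,0]],"rotation":[[0,0,0],[0,0,0],[0,0,0],[0,0,0],[0,0,0]],"gripper":[-1,-1,-1,-1,-1]}'
python3 -m handwheel '{"translation":[[0,0,0.05],[0,0,0.05],[0,0,0]],"rotation":[[0,0,0],[0,0,0],[0,0,0]],"gripper":[-1,-1,-1]}'
```

```text
time_s: 23.48
eef_pos: [0.494, -0.2403, 0.1346]
tcp_rot: [0.798, 0.603, -0.0, -0.0]
force: [0.2, -0.6, -7.4]
finger_gap: 0.149
grasp_force: 30.0
time_s: 23.85
eef_pos: [0.494, -0.2403, 0.1305]
tcp_rot: [0.798, 0.603, -0.0, -0.0]
force: [0.3, 0.0, -7.7]
finger_gap: 0.151
grasp_force: 30.0
```

```bash
python3 -m handwheel '{"translation":[[0,0,0.04],[0,0,0.04],[0,0,0]],"rotation":[[0,0,0],[0,0,0],[0,0,0]],"gripper":[-1,-1,-1]}'
python3 -m handwheel '{"translation":[[0,0,0.03],[0,0,0]],"rotation":[[0,0,0],[0,0,0]],"gripper":[-1,-1]}'
```

```text
time_s: 24.22
eef_pos: [0.4947, -0.2404, 0.1296]
tcp_rot: [0.798, 0.603, 0.001, 0.001]
force: [-4.9, 6.7, 15.7]
finger_gap: 0.149
grasp_force: 30.0
time_s: 24.48
eef_pos: [0.4948, -0.2404, 0.1296]
tcp_rot: [0.798, 0.603, 0.001, 0.001]
force: [-8.8, 8.8, 29.2]
finger_gap: 0.151
grasp_force: 30.0
```

```bash
python3 -m handwheel '{"translation":[[0,0,-0.05],[0,0,0],[0,0,0],[0,0,0],[0,0,0],[0,0,0],[0,0,-0.2],[0,0,-0.5],[0,0,-0.8],[0,0,-0.8],[0,0,-0.8],[0,0,-0.8],[0,0,-0.8],[0,0,0],[0,0,0]],"rotation":[[0,0,0],[0,0,0],[0,0,0],[0,0,0],[0,0,0],[0,0,0],[0,0,0],[0,0,0],[0,0,0],[0,0,0],[0,0,0],[0,0,0],[0,0,0],[0,0,0],[0,0,0]],"gripper":[-1,-1,-0.4,0,0,0,0,0,0,0,0,0,0,0,0]}'
python3 - <<'E'
from h import *
s=grab('scene','s6.png');t=grab('top')
print(proj(s,[.4939,-.2394,.052]),ctrl.observe()['force'])
h=cv2.cvtColor(s['color'],cv2.COLOR_RGB2HSV);m=((h[...,0]>100)&(h[...,0]<130)&(h[...,1]>150)).astype(np.uint8);m[:140]=0;m[:,:130]=0;m[260:]=0;m[:,310:]=0
p=np.argwhere(m)[:,::-1];q=p.mean(0);print('blue',q,onz(s,q,.066).round(4))
E
```

```text
time_s: 26.35
eef_pos: [0.4937, -0.2402, 0.3156]
tcp_rot: [0.798, 0.603, -0.0, -0.0]
force: [0.9, -0.4, -0.9]
finger_gap: 0.5
grasp_force: 0.0
[[218.99305732 202.9374343 ]] [-0.10091148  0.1018643  -1.25119831]
blue [217.1193265  198.46266471] [ 0.4995 -0.2375  0.066 ]
```

View pics/s6.png

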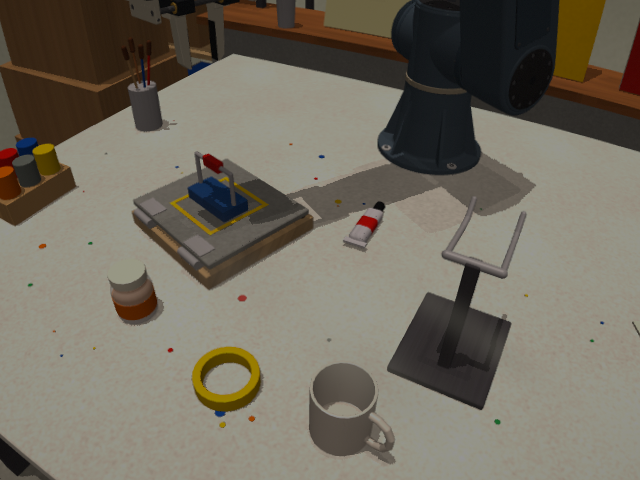

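The weight stands upright at about (217,198), centred in the yellow square. The gripper is clear and the other objects are where they were.

```bash
python3 -c "
from rig import ctrl
print(ctrl.hand_in())"
```

```text
the job is handed in; nothing more can be done
None
```

I closed the cover gently on its stops, set the blue weight upright about 6 mm from the centre of the yellow square, and handed the job in at about 26 s; the hand-in returned no verdict.

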